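Find the rattling pencil case

ROBOT

A 6-joint arm with a two-finger parallel gripper is mounted at the origin on the work surface. World frame = base frame: x ahead of the robot, y to its left, z up, the work surface at z = 0. Lengths are in m, angles in rad, forces in N, time in s.
With the tool pointing down it reaches from about 0.35 to 0.975 m from the base axis. Payload 4.9 kg.
Tool frame: the origin (TCP) lies midway between the tips of the shut fingers; the grasp point (between the pads) lies 19 mm behind it (manip.pinch_z is the distance from the TCP to the grasp point, in m); z points along the fingers, y is the direction in which the jaws open and shut (so a half turn about z gives the same grasp; the last joint's range is limited). The gripper opens to 85 mm and grips with 20 to 120 N. Pads are 22 mm wide; open, the fingers measure 114 mm over their backs; the gripper's body (76 mm by 85 mm) begins 54 mm behind the grasp point. The pads swing forward as they close: fully open they stand 13 mm farther back than shut.
Start: joints at [-1.263, 0.053, 1.613, -0, 1.476, -0.119], TCP at [0.259, -0.569, 0.231] pointing down, gripper open.
Joint ranges: [-3.01, 3.01], [-1.01, 2.22], [0.06, 2.58], [-1.02, 4.17], [0.09, 2.62], [-3.14, 3.14]. Speed limits (rad/s): [2.57, 2.57, 3.14, 3.14, 3.14, 3.14].

INTERFACE

Orientations are given as a unit quaternion [w, x, y, z].
In Python, from plant import manip gives the robot as it stands.
- The arm moves only by the tool drive_tool, never from a script. Its argument "commands" is text: rows parted by semicolons, each of 5 numbers parted by spaces: the finger opening in mm, from 0 to 85.4, then the shift along the tool's x, y, z in units of 30 mm (1.0 is 30 mm), then the turn about the tool's z in degrees. A call has exactly 8 rows; each row shifts and turns the commanded pose from where the row before left it, along the tool's axes as they then stand; what a row does not reach is not made up. A row lasts 1/8 s, in which the tool goes at most 62.5 mm and 10.7 degrees, less where a joint would pass 70% of its speed; a pose out of reach is approached as far as the arm can. A call is refused whole if a number of a shift passes 1 or a number of a turn 10.7, either way. A call with a gripper value outside its range is refused whole. The fingers move at their own pace and stop on an object; the grip force is fixed at half the most. Time passes only in rows, so rows that do not move let the fingers close, or fill a call up. It gives the time, the measured TCP pose, the force and the opening at its end, in the units of the state.
- manip.state(): the state, without advancing time (a new reading comes with each control period).
- manip.grab_frame(name): name is "scene" or "top" or "wrist"; returns the picture (400x640x3 uint8, red, green, blue); there is no depth.
- manip.camera_params(name): a dict with "fx", "fy", "cx", "cy" (pixels), "xyz" and "orientation" of the camera in the world. Camera axes: x right, y down, z forward; pixel columns grow to the right and rows downward; lengths in m; the calibration is good to about 2 mm. A picture is of the moment at which its call begins: read the wrist's pose just before it. camera_params takes no time and is no camera call; for the wrist camera it gives the pose at the moment of the call.
- manip.job_done(): hands the job in, once; it reports no verdict.
The state is a dict: "time": time; "joint_pos": joint angles; "joint_vel": joint speeds; "joint_efforts": joint torques, N m; "tool_pos": TCP position; "tool_rot": TCP orientation; "contact_force": force on the tool from outside, world axes, zero at the start; "ft_torque": the same for the moment, N m; "gripper_width": opening from 0.0 (shut) to 1.0 (fully open).
Only numpy, scipy, OpenCV 4.12 (cv2) and the standard library are available. Lean on these libraries where they do the work, as an engineer would, in place of code of your own. Each camera call takes 0.05 s, during which the arm holds its last target. There are 200 camera calls.

TASK

The three orange pencil cases on the illustrator's desk look alike, but in one of them a steel ink-mixing ball rolls loose and rattles when the case is shaken. Find out which one by lifting them and shaking or rocking them end to end, lay the two silent cases flat on the floor of the open drawer without dropping them, then hold the rattling case out level and still about 20 cm above the red sketchbook. Finish while still holding it there; leave the ink jar, the loupe and the eraser where they are.

Things in the scene. Friction and masses are not known exactly. Their poses are not given: they have to be found in the camera images.
- case_1_mid (a point): one of three look-alike shut orange cases, 190 (x) x 52 x 46 mm, z up, black seam, steel latch at +x; each 0.19 to 0.48 kg without the ball. Point: its centre, 23 mm above its underside. In one, any of the three, a loose 34 mm steel ball (160 g) rolls freely 70 mm either way along the case's x and knocks at the ends when the case is tilted or shaken lengthwise, shifting its balance; in the others nothing moves.
- case_2_mid (a point): one of three look-alike shut orange cases, 190 (x) x 52 x 46 mm, z up, black seam, steel latch at +x; each 0.19 to 0.48 kg without the ball. Point: its centre, 23 mm above its underside. In one, any of the three, a loose 34 mm steel ball (160 g) rolls freely 70 mm either way along the case's x and knocks at the ends when the case is tilted or shaken lengthwise, shifting its balance; in the others nothing moves.
- case_3_mid (a point): one of three look-alike shut orange cases, 190 (x) x 52 x 46 mm, z up, black seam, steel latch at +x; each 0.19 to 0.48 kg without the ball. Point: its centre, 23 mm above its underside. In one, any of the three, a loose 34 mm steel ball (160 g) rolls freely 70 mm either way along the case's x and knocks at the ends when the case is tilted or shaken lengthwise, shifting its balance; in the others nothing moves.
- drawer_mid (a point): middle of the open drawer's floor, on its upper face; x points from the drawer's front to the low wooden chest, y across. Free inside: 130 mm to the front panel, 110 mm to the chest, 139 mm to either side. Above the floor: side walls 56, front panel 66, chest top 78 mm. A bar handle stands 35 mm out of the front. The drawer slides at 1 N. Cases fit side by side along x, 66 mm either side.
- sketchbook_top (a point): centre of the upper face of the closed red sketchbook (105 x 148 x 10 mm) lying fixed at the far side of the desk
- ink: small amber ink jar with a black cap, 44 mm across, 60 mm high, loose; origin at the centre of its underside
- loupe: black stand loupe, waisted, 44 mm across, 30 mm high, loose; origin at the centre of its underside
- eraser: white eraser in a blue sleeve, 22 x 46 x 13 mm, loose; origin at the centre of its underside
Not all that is in view belongs to the job. Leave any pink look-alike of the part that bears case_3_mid alone.

How it is judged:
At the end, for the whole second after the job is handed in: The two silent cases lie flat on the floor of the drawer, let go and at rest; the rattling case is in the gripper, at rest, level within 0.25 rad, its centre within 60 mm of the sketchbook's centre seen from above and 0.13 to 0.30 m above the desk (height (world z) of ball_center above 0.11 m and ((horizontal distance between case_1_mid and sketchbook_top below 0.06 m and height (world z) of case_1_mid between 0.13 and 0.3 m and angle between case_1_mid's own z axis and vertical below 0.25 rad and linear speed of each of case_1, case_2, case_3 below 0.03 m/s and contact force between case_1 and the fingers above 1 N and x of case_2_mid in the frame of drawer_mid between -0.1 and 0.1 m and y of case_2_mid in the frame of drawer_mid between -0.13 and 0.13 m and z of each of case_2_mid, case_3_mid in the frame of drawer_mid below 0.034 m and contact force between each of case_2, case_3 and the fingers below 0.1 N and x of case_3_mid in the frame of drawer_mid between -0.1 and 0.1 m and y of case_3_mid in the frame of drawer_mid between -0.13 and 0.13 m) or (horizontal distance between case_2_mid and sketchbook_top below 0.06 m and height (world z) of case_2_mid between 0.13 and 0.3 m and angle between case_2_mid's own z axis and vertical below 0.25 rad and linear speed of each of case_2, case_1, case_3 below 0.03 m/s and contact force between case_2 and the fingers above 1 N and x of case_1_mid in the frame of drawer_mid between -0.1 and 0.1 m and y of case_1_mid in the frame of drawer_mid between -0.13 and 0.13 m and z of each of case_1_mid, case_3_mid in the frame of drawer_mid below 0.034 m and contact force between each of case_1, case_3 and the fingers below 0.1 N and x of case_3_mid in the frame of drawer_mid between -0.1 and 0.1 m and y of case_3_mid in the frame of drawer_mid between -0.13 and 0.13 m) or (horizontal distance between case_3_mid and sketchbook_top below 0.06 m and height (world z) of case_3_mid between 0.13 and 0.3 m and angle between case_3_mid's own z axis and vertical below 0.25 rad and linear speed of each of case_3, case_1, case_2 below 0.03 m/s and contact force between case_3 and the fingers above 1 N and x of case_1_mid in the frame of drawer_mid between -0.1 and 0.1 m and y of case_1_mid in the frame of drawer_mid between -0.13 and 0.13 m and z of each of case_1_mid, case_2_mid in the frame of drawer_mid below 0.034 m and contact force between each of case_1, case_2 and the fingers below 0.1 N and x of case_2_mid in the frame of drawer_mid between -0.1 and 0.1 m and y of case_2_mid in the frame of drawer_mid between -0.13 and 0.13 m))); the arm keeps its last pose, push and grip.
It fails at once if the ink jar, the loupe or the eraser is displaced by more than 40 mm (distance of any of ink, loupe, eraser from where it was at the start of the episode above 0.04 m).
It fails at once if a case is dropped or thrown (moves faster than 0.8 m/s, as after a fall of over 30 mm, untouched by the robot) ((contact force between case_1 and the arm below 0.05 N and contact force between case_1 and the fingers below 0.05 N and linear speed of case_1 above 0.8 m/s) or (contact force between case_2 and the arm below 0.05 N and contact force between case_2 and the fingers below 0.05 N and linear speed of case_2 above 0.8 m/s) or (contact force between case_3 and the arm below 0.05 N and contact force between case_3 and the fingers below 0.05 N and linear speed of case_3 above 0.8 m/s)).
It also fails if it takes over 72 s, if anything falls off the work surface, if the arm or the gripper's body presses on something with over 40 N, if the wrist force passes 120 N, or if a joint passes its speed limit or range.

## Working session

There is one attempt and no reset: what is moved stays moved. The work goes in short steps, Python scripts to look and compute and a tool call to move; the robot and the scene stay as the last step left them, time stands still between calls to the robot, and variables do not carry over. Pictures are saved under pics/ and viewed, about 8 in all and at most 12, crops included, and the job is handed in when it is done.

Besides the shell and the picture viewer there is one more tool, called after "Request:" as a command line: name --argument value ..., lists and objects as JSON in quotes. drive_tool: Moves the arm, as the interface text tells. Its arguments: {"type":"object","properties":{"commands":{"type":"string"}},"required":["commands"]}

```bash
ls; mkdir -p pics; python3 - <<'E'
from plant import manip
import cv2
s=manip.state(); print(s)
for n in ("scene","top"):
    cv2.imwrite(f"pics/{n}0.png",manip.grab_frame(n)[:,:,::-1]); print(n,manip.camera_params(n))
print(manip.camera_params("wrist"))
E
```

```text
pics
{'time': 0.0, 'joint_pos': array([-1.26298044e+00,  5.33490982e-02,  1.61428704e+00,  1.46745508e-05,
        1.47600036e+00, -1.19036516e-01]), 'joint_vel': array([ 0.000678  ,  0.0002289 , -0.0017038 ,  0.00188926, -0.00079644,
       -0.00090067]), 'joint_efforts': array([-1.90874271e-03, -3.93681514e+01, -3.70182967e+01, -2.56267058e-04,
        6.98191798e-03,  1.62447395e-05]), 'tool_pos': array([ 0.25854908, -0.56833375,  0.23007199]), 'tool_rot': array([-1.01806203e-03,  9.77310589e-01,  2.11808802e-01, -8.90446797e-05]), 'contact_force': array([0.67466377, 0.4213391 , 0.25243349]), 'ft_torque': array([-0.01749559,  0.05271716,  0.02908847]), 'gripper_width': 1.0023780720993098}
scene {'fx': 405.57418867504595, 'fy': 405.57418867504595, 'cx': 317.44412918036664, 'cy': 200.34782895760475, 'xyz': array([ 1.28316936, -0.09359259,  0.79996719]), 'orientation': array([-0.29209128,  0.63773495,  0.65014404, -0.29204376])}
top {'fx': 513.3747198036606, 'fy': 513.3747198036606, 'cx': 305.4352333225742, 'cy': 199.34659842360756, 'xyz': array([ 0.25645361, -0.08007903,  1.75576079]), 'orientation': array([-0.03442337,  0.70742172, -0.70470797,  0.04190738])}
{'fx': 303.9179177073068, 'fy': 303.9179177073068, 'cx': 322.4919338684884, 'cy': 196.86382129156516, 'xyz': array([ 0.32568443, -0.538177  ,  0.3720143 ]), 'orientation': array([ 0.122867  ,  0.83178531, -0.53538746, -0.07998223])}
```

View pics/top0.png

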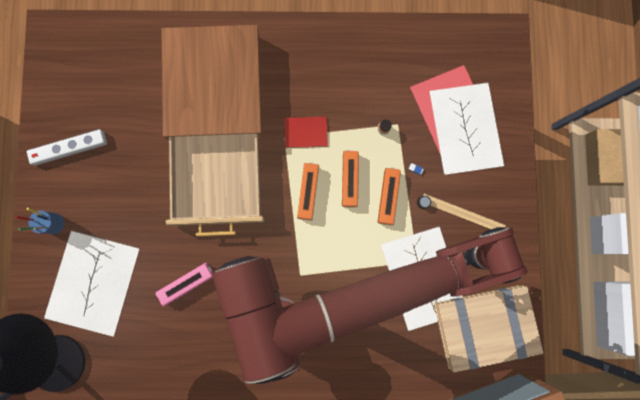

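View pics/scene0.png

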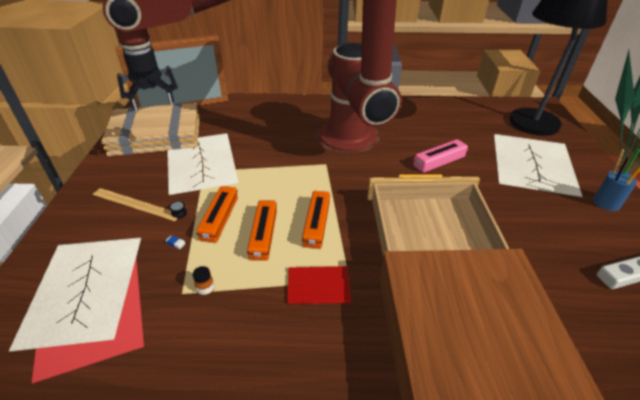

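The top view shows three orange candidates at (308,191), (350,179) and (389,196). The pink look-alike at (185,285) stays untouched. The sketchbook is the dark red one at (306,132), not the pale red sheet at (445,100). The drawer interior spans about (172-258, 135-217).

```bash
cat > h.py <<'E'
from plant import manip
import cv2, numpy as np
from scipy.spatial.transform import Rotation as R
def rot(q): return R.from_quat([q[1],q[2],q[3],q[0]])
def p2w(c,uv,z):
    d=rot(c["orientation"]).apply([(uv[0]-c["cx"])/c["fx"],(uv[1]-c["cy"])/c["fy"],1]); o=np.array(c["xyz"])
    return o+d*(z-o[2])/d[2]
def w2p(c,p):
    v=rot(c["orientation"]).inv().apply(np.array(p)-c["xyz"]); return v[0]/v[2]*c["fx"]+c["cx"],v[1]/v[2]*c["fy"]+c["cy"]
def yaw(s): 
    x=rot(s["tool_rot"]).apply([1,0,0]); return np.degrees(np.arctan2(x[1],x[0]))
def go(x,y,z,yd=None):
    "needed shift in tool axes (units of 30 mm) and turn about tool z"
    s=manip.state(); d=rot(s["tool_rot"]).inv().apply(np.array([x,y,z])-s["tool_pos"])/.03
    print("pos",s["tool_pos"].round(4),"yaw",round(yaw(s),2),"shift",d.round(2),"turn",None if yd is None else round((-(yd-yaw(s))+90)%180-90,1),"t",s["time"])
E
python3 - <<'E'
from h import *
c=manip.camera_params("top"); im=cv2.imread("pics/top0.png"); h=cv2.cvtColor(im,cv2.COLOR_BGR2HSV)
def blobs(lo,hi,z,amin,k):
    m=cv2.inRange(h,lo,hi); m=cv2.morphologyEx(m,cv2.MORPH_CLOSE,np.ones((k,k)))
    for q in cv2.findContours(m,cv2.RETR_EXTERNAL,cv2.CHAIN_APPROX_NONE)[0]:
        if cv2.contourArea(q)<amin: continue
        W=np.array([p2w(c,p[0],z)[:2] for p in q],np.float32)*1000
        (cx,cy),wh,a=cv2.minAreaRect(W); print(cv2.boundingRect(q),"c",round(cx),round(cy),"size",np.round(wh),"ang",round(a,1))
print("orange");blobs((5,150,100),(18,255,255),.04,200,9)
print("red");blobs((0,200,80),(4,255,255),.01,300,3)
x=cv2.resize(im[105:245,150:430],None,fx=2.85,fy=2.85,interpolation=cv2.INTER_CUBIC); cv2.imwrite("pics/crop.png",x)
E
```

```text
orange
(379, 169, 21, 55) c 456 -379 size [ 51. 186.] ang 81.6
(298, 164, 20, 55) c 471 -106 size [ 47. 186.] ang 83.2
(343, 151, 15, 55) c 516 -248 size [ 47. 185.] ang 89.6
red
```

View pics/crop.png

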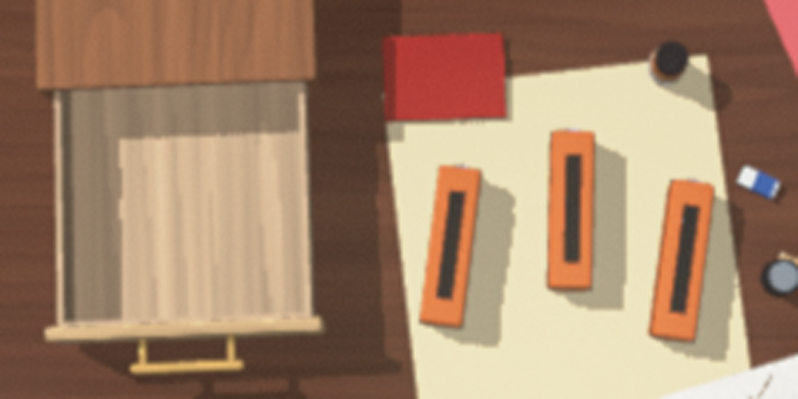

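```bash
python3 - <<'E'
from h import *
c=manip.camera_params("top"); P=lambda x,y,z:(p2w(c,(150+x/2.85,105+y/2.85),z)*1000).round()[:2]
for z0 in(.012,.02):
    print(z0,"inner rims near/far L,R",P(65,318,z0+.056),P(307,312,z0+.056),P(58,92,z0+.056),P(303,84,z0+.056))
    print(" front inner mid",P(186,320,z0+.066)," chest edge L,R",P(38,88,z0+.078),P(314,78,z0+.078))
print("book",P(446,77,.01),P(385,33,.01),P(507,120,.01))
print("ink",P(670,55,.06),"eraser",P(758,182,.013),"loupe",P(783,275,.03))
s=manip.camera_params("scene")
go(.471,-.106,.12,-6.8);go(.516,-.248,.15,-.4);go(.456,-.379,.15,-8.4)
E
```

```text
0.012 inner rims near/far L,R [381. 338.] [389.  59.] [646. 354.] [657.  68.]
 front inner mid [378. 197.]  chest edge L,R [646. 372.] [659.  53.]
0.02 inner rims near/far L,R [380. 336.] [388.  59.] [644. 352.] [655.  67.]
 front inner mid [378. 196.]  chest edge L,R [644. 370.] [657.  52.]
book [ 681. -101.] [735. -27.] [ 628. -175.]
ink [ 697. -366.] eraser [ 553. -479.] loupe [ 438. -502.]
pos [ 0.2585 -0.5684  0.2302] yaw 24.46 shift [ 12.83 -11.09   3.7 ] turn 31.3 t 0.1
pos [ 0.2585 -0.5684  0.2302] yaw 24.46 shift [12.23 -6.16  2.69] turn 24.9 t 0.1
pos [ 0.2585 -0.5684  0.2302] yaw 24.46 shift [ 8.6  -3.02  2.68] turn 32.9 t 0.1
```

Request:
drive_tool --commands "85 1 -0.38 0.3 0;85 1 -0.38 0.3 0;85 1 -0.38 0.3 0;85 1 -0.38 0.3 0;85 1 -0.38 0.3 0;85 1 -0.38 0.3 0;85 1 -0.38 0.3 0;85 1 -0.36 0.3 0"

```text
time: 1.1
tool_pos: [0.4401, -0.386, 0.1584]
tool_rot: [-0.0, 0.977, 0.212, -0.0]
contact_force: [-0.6, -0.3, -0.1]
gripper_width: 0.993
```

Request:
drive_tool --commands "85 0.6 0 0.2 0;85 0 0 0 8.2;85 0 0 0 8.2;85 0 0 0 8.2;85 0 0 0 8.2;85 0 0 0 0;85 0 0 0 0;85 0 0 0 0"

```text
time: 2.1
tool_pos: [0.4561, -0.3798, 0.1533]
tool_rot: [0.0, 0.997, -0.072, -0.0]
contact_force: [0.5, 0.0, -0.7]
gripper_width: 0.995
```

```bash
python3 - <<'E'
from h import *
go(.456,-.379,.012,-8.4)
c=manip.camera_params("wrist"); cv2.imwrite("pics/w1.png",manip.grab_frame("wrist")[:,:,::-1]); print(c, w2p(c,[.456,-.379,.046]))
E
```

```text
pos [ 0.4561 -0.3798  0.1533] yaw -8.29 shift [-0.01 -0.03  4.71] turn 0.1 t 2.1
{'fx': 303.9179177073068, 'fy': 303.9179177073068, 'cx': 322.4919338684884, 'cy': 196.86382129156516, 'xyz': array([ 0.52894996, -0.39050336,  0.29507039]), 'orientation': array([-0.09615171, -0.64701414,  0.74825165,  0.11066626])} (np.float64(321.28633994155246), np.float64(195.03067584264582))
```

View pics/w1.png

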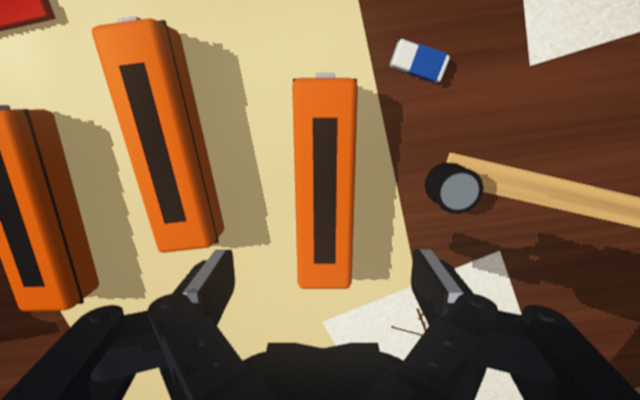

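Wrist view: the case's top centre is at about (325,188) against a predicted (321,195), so I shift about 4 mm in +x and 3 mm in tool +y. The jaws straddle the case. The loupe (455,187) and the eraser (420,60) are clear.

Request:
drive_tool --commands "85 0.15 0.1 0.7 0;85 0 0 1 0;85 0 0 1 0;85 0 0 1 0;85 0 0 0.7 0;85 0 0 0.3 0;40 0 0 0 0;40 0 0 0 0"

```text
time: 3.15
tool_pos: [0.4609, -0.3837, 0.0137]
tool_rot: [0.0, 0.997, -0.073, 0.001]
contact_force: [-2.9, 1.0, 44.1]
gripper_width: 0.6
```

Request:
drive_tool --commands "40 0 0 0 0;40 0 0 0 0;40 0 0 0 0;40 0 0 -0.5 0;40 0 0 -1 0;40 0 0 -1 0;40 0 0 -1 0;40 0 0 -1 0"

```text
time: 4.15
tool_pos: [0.4591, -0.3824, 0.1472]
tool_rot: [-0.001, 0.997, -0.073, -0.001]
contact_force: [0.8, 0.0, -4.9]
gripper_width: 0.598
```

```bash
cat >> h.py <<'E'
def feel(n=8):
    "moment about the tool's y (jaw) axis and forces in time"
    for i in range(n):
        s=manip.state(); r=rot(s["tool_rot"]).inv(); print(round(s["time"],2),"Mtool",r.apply(s["ft_torque"]).round(3),"F",s["contact_force"].round(2),"z",round(s["tool_pos"][2],4),"w",round(s["gripper_width"]*85.4,1))
        if i<n-1: manip.grab_frame("wrist")
E
python3 -c "
from h import *
feel(6)"
```

```text
4.15 Mtool [-0.036  0.009 -0.057] F [ 0.84  0.01 -4.89] z 0.1472 w 51.1
4.2 Mtool [-0.1    0.175  0.055] F [ 1.67 -1.85 -0.11] z 0.1525 w 51.5
4.25 Mtool [-0.064  0.057  0.037] F [ 0.45 -1.37 -3.91] z 0.1511 w 51.2
4.3 Mtool [-0.013 -0.006  0.019] F [ 0.35 -0.44 -4.76] z 0.1487 w 51.0
4.35 Mtool [-0.032 -0.023 -0.061] F [ 0.45 -0.45 -5.45] z 0.1466 w 51.1
4.4 Mtool [0.042 0.015 0.05 ] F [-0.92  0.29 -5.82] z 0.1453 w 50.9
```

Request:
drive_tool --commands "40 1 0 -0.5 0;40 1 0 0 0;40 1 0 0 0;40 -1 0 0 0;40 -1 0 0 0;40 -1 0 0 0;40 1 0 0 0;40 1 0 0 0"

```text
time: 5.4
tool_pos: [0.5181, -0.3909, 0.1589]
tool_rot: [-0.002, 0.997, -0.073, -0.002]
contact_force: [0.4, -0.4, -3.5]
gripper_width: 0.597
```

```bash
python3 -c "
from h import *
feel(16)"
```

```text
5.4 Mtool [ 0.005 -0.015 -0.006] F [ 0.36 -0.37 -3.5 ] z 0.1589 w 51.0
5.45 Mtool [0.014 0.067 0.042] F [ 0.21  0.47 -3.64] z 0.1593 w 51.2
5.5 Mtool [-0.019  0.02   0.019] F [-0.04 -0.16 -4.18] z 0.1593 w 51.1
5.55 Mtool [-0.026  0.022 -0.034] F [ 0.7   0.15 -4.58] z 0.1593 w 51.2
5.6 Mtool [-0.016 -0.046 -0.075] F [-0.74 -0.07 -4.56] z 0.1595 w 51.1
5.65 Mtool [ 0.04  -0.011  0.022] F [ 0.52 -0.22 -3.63] z 0.1599 w 51.1
5.7 Mtool [ 0.031 -0.001  0.009] F [ 0.05 -0.75 -4.31] z 0.1604 w 50.7
5.75 Mtool [-0.012  0.031 -0.001] F [ 0.16  0.61 -4.52] z 0.1609 w 51.5
5.8 Mtool [-0.011 -0.051  0.012] F [ 0.28 -0.09 -3.59] z 0.1614 w 51.0
5.85 Mtool [0.008 0.015 0.018] F [ 0.44 -0.62 -4.28] z 0.1618 w 51.3
5.9 Mtool [ 0.002 -0.015  0.026] F [-0.38 -0.21 -3.77] z 0.1621 w 51.2
5.95 Mtool [ 0.023 -0.061 -0.006] F [ 0.7  -0.47 -4.91] z 0.1623 w 50.8
6.0 Mtool [-0.049 -0.007 -0.013] F [-0.28  0.11 -4.12] z 0.1624 w 51.0
6.05 Mtool [ 0.02  -0.043 -0.003] F [ 0.05 -1.01 -4.18] z 0.1624 w 51.5
6.1 Mtool [-0.031 -0.008 -0.058] F [-0.83 -0.34 -4.99] z 0.1625 w 51.0
6.15 Mtool [-0.031 -0.028  0.044] F [-0.32  0.74 -4.64] z 0.1625 w 51.3
```

Request:
drive_tool --commands "40 1 0 0 -5.3;40 1 -1 0 -5.3;40 0 -1 0 0;40 -1 -1 0 0;40 -1 -1 0 0;40 -1 -1 0 0;40 -1 -1 0 0;40 -1 -1 0 0"

```text
time: 7.15
tool_pos: [0.4227, -0.1931, 0.1625]
tool_rot: [0.0, 1.0, 0.02, 0.0]
contact_force: [0.1, -0.2, -3.9]
gripper_width: 0.598
```

```bash
python3 -c "
from h import *
feel(12);go(.516,.265,.16,2.4)"
```

```text
7.15 Mtool [ 0.062 -0.101  0.07 ] F [ 0.14 -0.19 -3.89] z 0.1625 w 51.1
7.2 Mtool [ 0.093  0.109 -0.082] F [ 2.91  1.45 -7.84] z 0.1606 w 51.3
7.25 Mtool [ 0.028 -0.045  0.006] F [ 0.69 -0.8  -5.49] z 0.161 w 51.6
7.3 Mtool [-0.056 -0.024 -0.033] F [ 0.27 -0.66 -4.58] z 0.1619 w 51.1
7.35 Mtool [ 0.021 -0.032 -0.038] F [ 0.53 -0.47 -5.48] z 0.1626 w 51.4
7.4 Mtool [-0.008 -0.056  0.001] F [-0.19  0.33 -4.01] z 0.163 w 51.3
7.45 Mtool [-0.019 -0.088 -0.032] F [-0.21  0.38 -5.05] z 0.1631 w 51.0
7.5 Mtool [-0.01  -0.033  0.018] F [-0.34 -0.62 -4.03] z 0.163 w 50.9
7.55 Mtool [-0.02  -0.084  0.008] F [ 0.16 -0.02 -3.99] z 0.1629 w 51.1
7.6 Mtool [-0.042  0.004  0.015] F [ 0.57  0.27 -4.13] z 0.1627 w 51.4
7.65 Mtool [-0.036 -0.088 -0.035] F [-0.21  0.07 -4.92] z 0.1626 w 51.1
7.7 Mtool [ 0.056 -0.059  0.031] F [ 0.03  0.17 -3.56] z 0.1624 w 51.0
pos [ 0.4242 -0.1945  0.1624] yaw 2.24 shift [  3.66 -15.18   0.08] turn -0.2 t 7.7
```

Request:
drive_tool --commands "40 0 -1 0 0;40 0 -1 0 0;40 0 -1 0 0;40 0 -1 0 0;40 1 -1 0 0;40 1 -1 0 0;40 1 -1 0 0;40 0.7 -1 0 0"

```text
time: 8.7
tool_pos: [0.5267, 0.0513, 0.1623]
tool_rot: [0.0, 1.0, 0.02, 0.0]
contact_force: [-1.1, -0.8, -4.7]
gripper_width: 0.595
```

```bash
python3 -c "
from h import *
feel(16);go(.516,.265,.16,2.4)"
```

```text
8.7 Mtool [0.019 0.032 0.009] F [-1.15 -0.76 -4.7 ] z 0.1623 w 50.8
8.75 Mtool [ 0.153 -0.031  0.005] F [-0.69  1.67 -3.13] z 0.1625 w 51.1
8.8 Mtool [-0.035 -0.049  0.012] F [-0.55  0.3  -4.43] z 0.1623 w 50.9
8.85 Mtool [-0.061 -0.011  0.033] F [ 0.37 -1.15 -3.76] z 0.1621 w 51.0
8.9 Mtool [ 0.011 -0.029 -0.009] F [ 0.63  0.78 -4.18] z 0.1619 w 50.7
8.95 Mtool [-0.032 -0.044 -0.046] F [-0.07  0.19 -4.65] z 0.1619 w 51.3
9.0 Mtool [ 0.03  -0.033 -0.022] F [-0.67 -0.05 -4.68] z 0.162 w 51.0
9.05 Mtool [ 0.035 -0.009  0.075] F [-0.15  0.27 -5.56] z 0.162 w 51.3
9.1 Mtool [-0.018 -0.012 -0.012] F [-0.17 -0.07 -4.87] z 0.1622 w 50.8
9.15 Mtool [-0.022 -0.041 -0.01 ] F [-0.72 -0.49 -5.39] z 0.1623 w 50.8
9.2 Mtool [ 0.052 -0.024  0.015] F [-0.34 -0.67 -5.44] z 0.1623 w 51.1
9.25 Mtool [ 0.019 -0.011  0.042] F [ 0.02  0.98 -4.3 ] z 0.1624 w 51.1
9.3 Mtool [-0.03  -0.014 -0.018] F [ 0.45 -0.43 -5.22] z 0.1624 w 51.6
9.35 Mtool [-0.008 -0.039  0.007] F [ 0.74  1.16 -4.77] z 0.1624 w 51.1
9.4 Mtool [ 0.002 -0.053  0.013] F [ 0.16  0.73 -4.79] z 0.1624 w 51.1
9.45 Mtool [-0.019 -0.044 -0.024] F [ 0.24 -0.63 -4.43] z 0.1624 w 51.2
pos [0.5251 0.05   0.1624] yaw 2.23 shift [-0.03 -7.17  0.08] turn -0.2 t 9.45
```

Request:
drive_tool --commands "40 0 -1 0 0;40 0 -1 0 0;40 0 -1 0 0;40 0 -1 0 0;40 0 -1 0 0;40 0 -1 0 0;40 0 -1 0 0;40 0 -0.2 0 0"

```text
time: 10.45
tool_pos: [0.5165, 0.2674, 0.1623]
tool_rot: [-0.0, 1.0, 0.021, -0.0]
contact_force: [-0.2, 0.7, -4.8]
gripper_width: 0.6
```

```bash
python3 - <<'E'
from h import *
go(.516,.265,.16,2.4)
c=manip.camera_params("wrist"); a=manip.grab_frame("wrist")[:,:,::-1]; t=manip.grab_frame("top")[:,:,::-1]
x=cv2.resize(t[90:250,150:310],(500,500),interpolation=cv2.INTER_CUBIC)
cv2.imwrite("pics/w2.png",a); cv2.imwrite("pics/t2.png",x); print(c)
E
```

```text
pos [0.5165 0.2674 0.1623] yaw 2.37 shift [-0.02  0.08  0.08] turn -0.0 t 10.45
{'fx': 303.9179177073068, 'fy': 303.9179177073068, 'cx': 322.4919338684884, 'cy': 196.86382129156516, 'xyz': array([0.59006608, 0.27037474, 0.30412193]), 'orientation': array([ 0.10595695,  0.71378197, -0.68484356, -0.10137905])}
```

View pics/w2.png

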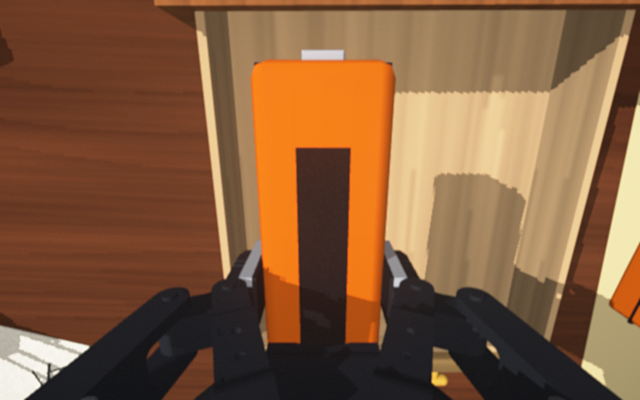

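The held case hangs inside the drawer mouth. The left rim's inner edge runs about (205,12) to (222,200), the right one about (632,12) to (578,250), and the chest edge lies at row 6.

```bash
python3 - <<'E'
from h import *
c={'fx':303.9,'fy':303.9,'cx':322.49,'cy':196.86,'xyz':np.array([.59006608,.27037474,.30412193]),'orientation':[.10595695,.71378197,-.68484356,-.10137905]}
for z0 in (.012,.02):
  print(z0,"chest",[p2w(c,(u,7),z0+.078).round(3)[:2] for u in(250,500)],"L",[p2w(c,p,z0+.056).round(3)[:2] for p in((204,12),(221,200))],"R",[p2w(c,p,z0+.056).round(3)[:2] for p in((632,12),(585,250))])
print("case end top",p2w(c,(323,62),.19))
E
```

```text
0.012 chest [array([0.646, 0.318]), array([0.652, 0.163])] L [array([0.647, 0.354]), array([0.512, 0.35 ])] R [array([0.66 , 0.061]), array([0.48, 0.04])]
0.02 chest [array([0.644, 0.316]), array([0.65 , 0.167])] L [array([0.646, 0.351]), array([0.515, 0.347])] R [array([0.657, 0.068]), array([0.484, 0.048])]
case end top [0.60420686 0.27073845 0.19      ]
```

Request:
drive_tool --commands "40 0 0 1 0;40 0 0 1 0;40 0 0 1 0;40 0 0 0.8 0;40 0 0 0.2 0;40 0 0 0.1 0;40 0 0 0 0;40 0 0 0 0"

```text
time: 11.55
tool_pos: [0.5176, 0.2663, 0.0406]
tool_rot: [-0.0, 1.0, 0.02, 0.001]
contact_force: [0.2, -0.0, -4.0]
gripper_width: 0.601
```

```bash
python3 -c "
from h import *
feel(3)"
```

```text
11.55 Mtool [-0.017  0.008 -0.031] F [ 0.18 -0.02 -4.  ] z 0.0406 w 51.3
11.6 Mtool [ 0.005 -0.063 -0.027] F [-1.02  0.89 -4.6 ] z 0.0404 w 51.5
11.65 Mtool [ 0.018 -0.052  0.013] F [-0.64  0.68 -4.65] z 0.0402 w 51.2
```

Request:
drive_tool --commands "40 0 0 0.1 0;40 0 0 0.1 0;40 0 0 0.07 0;40 0 0 0.07 0;40 0 0 0 0;40 0 0 0 0;40 0 0 0 0;40 0 0 0 0"

```text
time: 12.65
tool_pos: [0.5222, 0.2665, 0.0358]
tool_rot: [-0.0, 1.0, 0.02, 0.005]
contact_force: [0.2, -5.3, 17.4]
gripper_width: 0.602
```

Request:
drive_tool --commands "40 0 0 -0.05 0;85 0 0 0 0;85 0 0 0 0;85 0 0 0 0;85 0 0 0 0;85 0 0 -1 0;85 0 0 -1 0;85 0 0 -1 0"

```text
time: 13.65
tool_pos: [0.5164, 0.266, 0.1211]
tool_rot: [0.0, 1.0, 0.02, -0.0]
contact_force: [-0.0, -0.6, -0.1]
gripper_width: 0.995
```

Request:
drive_tool --commands "85 0 1 -1 0;85 0 1 -0.3 0;85 0 1 0 0;85 0 1 0 0;85 0 1 0 0;85 0 1 0 0;85 0 1 0 0;85 0 1 0 0"

```text
time: 14.65
tool_pos: [0.5259, 0.0253, 0.1594]
tool_rot: [-0.0, 1.0, 0.02, -0.0]
contact_force: [-0.4, 0.8, -0.0]
gripper_width: 0.996
```

```bash
python3 - <<'E'
from h import *
go(.516,-.248,.15,-.4);go(.471,-.106,.15,-6.8)
t=manip.grab_frame("top")[:,:,::-1]
cv2.imwrite("pics/t3.png",cv2.resize(t[90:250,150:430],None,fx=2.8,fy=2.8,interpolation=cv2.INTER_CUBIC))
E
```

```text
pos [0.5259 0.0253 0.1594] yaw 2.26 shift [-0.69  9.09  0.31] turn 2.7 t 14.65
pos [0.5259 0.0253 0.1594] yaw 2.26 shift [-2.    4.3   0.31] turn 9.1 t 14.65
```

View pics/t3.png

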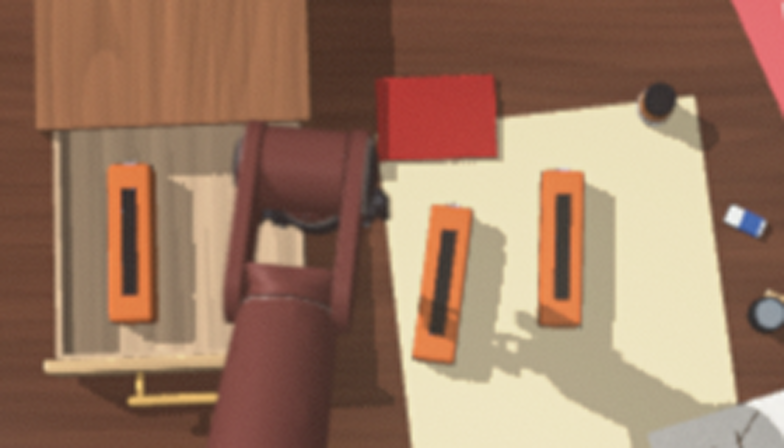

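The first case lies flat in the left of the drawer at crop (130,243). Next is the nearest case, at crop (443,283).

Request:
drive_tool --commands "85 -0.4 0.87 0 0;85 -0.4 0.87 0 0;85 -0.4 0.87 0 0;85 -0.4 0.87 0 0;85 -0.3 0.87 0 0;85 0 0 0 9.1;85 0 0 0 0;85 0 0 0 0"

```text
time: 15.7
tool_pos: [0.4743, -0.1061, 0.1595]
tool_rot: [-0.0, 0.998, -0.058, -0.0]
contact_force: [0.0, 0.1, -1.0]
gripper_width: 0.996
```

```bash
python3 - <<'E'
from h import *
feel(1)
go(.474,-.107,.018,-6.8)
c=manip.camera_params("wrist");im=manip.grab_frame("wrist")[:,:,::-1]
h=cv2.cvtColor(im,cv2.COLOR_BGR2HSV); m=cv2.inRange(h,(5,150,100),(18,255,255)); m=cv2.morphologyEx(m,cv2.MORPH_CLOSE,np.ones((15,15)))
for q in cv2.findContours(m,cv2.RETR_EXTERNAL,cv2.CHAIN_APPROX_NONE)[0]:
    if cv2.contourArea(q)>3000: print(cv2.minAreaRect(q),cv2.boundingRect(q))
print(w2p(c,[.474,-.107,.046]))
E
```

```text
15.7 Mtool [0.032 0.007 0.001] F [ 0.03  0.1  -0.99] z 0.1595 w 85.0
pos [ 0.4743 -0.1061  0.1595] yaw -6.69 shift [-0.01  0.03  4.72] turn 0.1 t 15.7
((289.0303649902344, 204.43060302734375), (300.8485412597656, 143.862060546875), 86.44969940185547) (208, 58, 147, 301)
((478.4161376953125, 114.38267517089844), (84.43534088134766, 235.61373901367188), 4.236394882202148) (439, 0, 91, 232)
(np.float64(323.2992406448186), np.float64(193.0634413310078))
```

Request:
drive_tool --commands "85 0 0 1 0;85 0 0 1 0;85 0 0 1 0;85 0 0 1 0;85 0 0 0.5 0;85 0 0 0.2 0;40 0 0 0 0;40 0 0 0 0"

```text
time: 16.75
tool_pos: [0.4754, -0.1067, 0.0199]
tool_rot: [0.0, 0.998, -0.06, 0.001]
contact_force: [-3.6, -2.2, 45.5]
gripper_width: 0.599
```

Request:
drive_tool --commands "40 0 0 0 0;40 0 0 0 0;40 0 0 0 0;40 0 0 -0.5 0;40 0 0 -1 0;40 0 0 -1 0;40 0 0 -1 0;40 0 0 -1 0"

```text
time: 17.75
tool_pos: [0.4735, -0.1062, 0.1544]
tool_rot: [-0.0, 0.998, -0.06, -0.001]
contact_force: [0.7, -0.2, -2.5]
gripper_width: 0.596
```

Request:
drive_tool --commands "40 0 0 0 0;40 1 0 0 0;40 1 0 0 0;40 1 0 0 0;40 -1 0 0 0;40 -1 0 0 0;40 -1 0 0 0;40 -0.3 0 0 0"

```text
time: 18.75
tool_pos: [0.4631, -0.1047, 0.1512]
tool_rot: [-0.001, 0.998, -0.06, -0.002]
contact_force: [0.1, -0.7, -2.3]
gripper_width: 0.599
```

```bash
python3 -c "
from h import *
feel(16)"
```

```text
18.75 Mtool [-0.011  0.025  0.001] F [ 0.11 -0.72 -2.28] z 0.1512 w 51.2
18.8 Mtool [0.015 0.016 0.057] F [-0.32  0.72 -3.83] z 0.1517 w 51.0
18.85 Mtool [ 0.002 -0.004  0.038] F [ 0.15  0.28 -2.42] z 0.1524 w 50.8
18.9 Mtool [0.01  0.046 0.017] F [-0.17 -0.81 -2.53] z 0.153 w 51.0
18.95 Mtool [ 0.066 -0.012 -0.004] F [ 0.1  -0.9  -2.13] z 0.1533 w 50.9
19.0 Mtool [0.037 0.095 0.005] F [-0.47  0.21 -3.39] z 0.1535 w 51.3
19.05 Mtool [-0.058  0.012 -0.075] F [ 0.26 -0.09 -1.91] z 0.1537 w 50.8
19.1 Mtool [-0.018 -0.018  0.021] F [-0.02  0.43 -3.25] z 0.1537 w 50.7
19.15 Mtool [ 0.022 -0.012 -0.007] F [ 0.71 -0.19 -2.33] z 0.1537 w 50.9
19.2 Mtool [ 0.026  0.035 -0.028] F [-0.36  0.17 -2.32] z 0.1537 w 50.8
19.25 Mtool [-0.014 -0.004 -0.022] F [ 0.41 -0.16 -2.23] z 0.1536 w 50.9
19.3 Mtool [-0.033  0.017  0.012] F [ 0.55 -0.77 -2.6 ] z 0.1537 w 51.1
19.35 Mtool [-0.    -0.029  0.054] F [ 0.25  0.44 -2.74] z 0.1536 w 51.1
19.4 Mtool [-0.045 -0.031 -0.003] F [-0.25  0.58 -1.97] z 0.1536 w 51.2
19.45 Mtool [-0.017  0.03   0.03 ] F [-0.17 -0.11 -1.88] z 0.1536 w 51.0
19.5 Mtool [-0.011 -0.013  0.023] F [ 0.55  0.04 -1.73] z 0.1536 w 51.0
```

Case B weighs only 0.25 kg, less than the 0.35 kg minimum for a case with the ball. Its moment is also constant, so it is silent and goes into the right of the drawer.

```bash
python3 -c "
from h import *
go(.516,.140,.16,2.4)"
```

```text
pos [ 0.4655 -0.1054  0.1536] yaw -6.84 shift [ 0.7  -8.32 -0.21] turn -9.2 t 19.5
```

Request:
drive_tool --commands "40 0 0 -0.3 -9.2;40 0.3 -1 0 0;40 0.3 -1 0 0;40 0.3 -1 0 0;40 0.3 -1 0 0;40 0.3 -1 0 0;40 0.3 -1 0 0;40 0.2 -1 0 0"

```text
time: 20.5
tool_pos: [0.517, 0.108, 0.1627]
tool_rot: [0.0, 1.0, 0.021, 0.0]
contact_force: [0.1, 0.8, -2.8]
gripper_width: 0.6
```

Request:
drive_tool --commands "40 0 -1 0 0;40 0 -0.1 0 0;40 0 0 1 0;40 0 0 1 0;40 0 0 1 0;40 0 0 0.5 0;40 0 0 0 0;40 0 0 0 0"

```text
time: 21.5
tool_pos: [0.5165, 0.1398, 0.059]
tool_rot: [-0.0, 1.0, 0.02, 0.001]
contact_force: [-0.0, 0.4, -2.6]
gripper_width: 0.598
```

```bash
python3 -c "
from h import *
go(.516,.140,.041,2.4);feel(2)"
```

```text
pos [0.5165 0.1398 0.059 ] yaw 2.34 shift [-0.02 -0.01  0.6 ] turn -0.1 t 21.5
21.5 Mtool [ 0.027  0.008 -0.002] F [-0.05  0.37 -2.63] z 0.059 w 51.0
21.55 Mtool [-0.016  0.019  0.047] F [ 0.86 -0.19 -2.68] z 0.0593 w 50.9
```

Request:
drive_tool --commands "40 0 0 0.3 0;40 0 0 0.1 0;40 0 0 0.1 0;40 0 0 0.06 0;40 0 0 0.06 0;40 0 0 0 0;40 0 0 0 0;40 0 0 0 0"

```text
time: 22.55
tool_pos: [0.5183, 0.1401, 0.0421]
tool_rot: [-0.0, 1.0, 0.021, 0.003]
contact_force: [-0.2, -0.8, 8.1]
gripper_width: 0.595
```

Touching the floor (+8 N). I release, lift, and move to the third case.

Request:
drive_tool --commands "85 0 0 0 0;85 0 0 0 0;85 0 0 0 0;85 0 0 0 0;85 0 0 -1 0;85 0 0 -1 0;85 0 0 -1 0;85 0 0 -1 0"

```text
time: 23.55
tool_pos: [0.5151, 0.1399, 0.1598]
tool_rot: [0.0, 1.0, 0.021, -0.0]
contact_force: [0.9, 0.1, -0.4]
gripper_width: 0.995
```

Request:
drive_tool --commands "85 0 1 0 0;85 0 1 0 0;85 0 1 0 0;85 0 1 0 0;85 0 1 0 0;85 0 1 0 0;85 0 1 0 0;85 0 1 0 0"

```text
time: 24.55
tool_pos: [0.525, -0.1009, 0.1588]
tool_rot: [-0.0, 1.0, 0.02, -0.0]
contact_force: [0.4, 0.3, -1.0]
gripper_width: 0.994
```

```bash
python3 -c "
from h import *
go(.520,-.249,.15,-.4)"
```

```text
pos [ 0.525  -0.1009  0.1588] yaw 2.35 shift [-0.37  4.93  0.29] turn 2.7 t 24.55
```

Request:
drive_tool --commands "85 -0.37 0.99 0 0;85 0 0.99 0 0;85 0 0.99 0 0;85 0 0.99 0 0;85 0 0.97 0 0;85 0 0 0 2.7;85 0 0 0 0;85 0 0 0 0"

```text
time: 25.55
tool_pos: [0.5201, -0.2478, 0.1588]
tool_rot: [-0.0, 1.0, -0.003, -0.0]
contact_force: [-0.5, -0.3, -0.4]
gripper_width: 0.994
```

```bash
python3 -c "
from h import *
go(.520,-.249,.020,-.4)
c=manip.camera_params('wrist');print(w2p(c,[.52,-.249,.046]))
cv2.imwrite('pics/w3.png',manip.grab_frame('wrist')[:,:,::-1])"
```

```text
pos [ 0.5201 -0.2478  0.1588] yaw -0.29 shift [-0.    0.04  4.63] turn 0.1 t 25.55
(np.float64(323.6043330460195), np.float64(193.1072502837657))
```

View pics/w3.png

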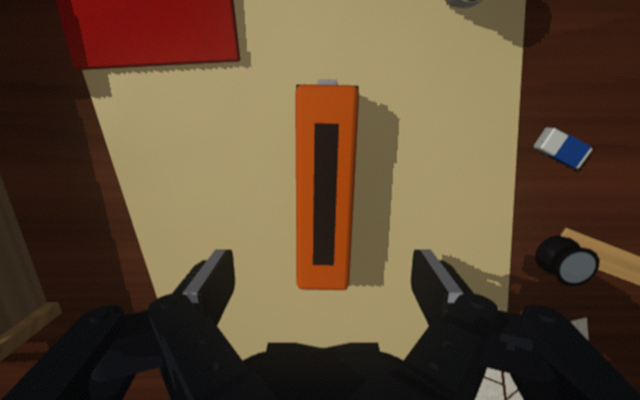

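The third case is centred at about (326,192), as predicted, and the jaws straddle it. I descend, grip, lift and shake.

Request:
drive_tool --commands "85 0 0.1 1 0;85 0 0 1 0;85 0 0 1 0;85 0 0 1 0;85 0 0 0.5 0;85 0 0 0.1 0;40 0 0 0 0;40 0 0 0 0"

```text
time: 26.6
tool_pos: [0.5212, -0.2515, 0.0226]
tool_rot: [0.0, 1.0, -0.003, 0.001]
contact_force: [-4.9, 0.2, 45.4]
gripper_width: 0.599
```

Request:
drive_tool --commands "40 0 0 0 0;40 0 0 0 0;40 0 0 0 0;40 0 0 -0.5 0;40 0 0 -1 0;40 0 0 -1 0;40 0 0 -1 0;40 0 0 -1 0"

```text
time: 27.6
tool_pos: [0.5194, -0.2507, 0.1566]
tool_rot: [-0.0, 1.0, -0.003, -0.001]
contact_force: [0.3, -0.7, -3.1]
gripper_width: 0.591
```

Request:
drive_tool --commands "40 0 0 0 0;40 1 0 0 0;40 1 0 0 0;40 1 0 0 0;40 -1 0 0 0;40 -1 0 0 0;40 -1 0 0 0;40 -0.3 0 0 0"

```text
time: 28.6
tool_pos: [0.5089, -0.2503, 0.1535]
tool_rot: [-0.001, 1.0, -0.003, -0.002]
contact_force: [0.5, -0.1, -2.4]
gripper_width: 0.595
```

```bash
python3 -c "
from h import *
feel(16); go(.681,-.101,.2,0)"
```

```text
28.6 Mtool [-0.044  0.05   0.017] F [ 0.45 -0.1  -2.42] z 0.1535 w 50.8
28.65 Mtool [0.019 0.026 0.008] F [ 0.68 -1.08 -3.28] z 0.154 w 50.6
28.7 Mtool [0.019 0.028 0.003] F [ 0.79 -0.07 -3.15] z 0.1546 w 50.4
28.75 Mtool [-0.051  0.037  0.005] F [-0.22  0.59 -3.14] z 0.1552 w 50.9
28.8 Mtool [-0.021  0.053 -0.01 ] F [-0.21 -0.47 -2.53] z 0.1556 w 51.4
28.85 Mtool [-0.019  0.007 -0.016] F [ 0.83 -0.14 -2.33] z 0.1558 w 50.7
28.9 Mtool [0.029 0.013 0.018] F [ 0.34  0.67 -1.87] z 0.1559 w 50.9
28.95 Mtool [ 0.034  0.018 -0.014] F [ 0.26  0.26 -2.79] z 0.156 w 50.7
29.0 Mtool [ 0.003 -0.053 -0.028] F [ 0.19 -0.01 -2.48] z 0.156 w 50.6
29.05 Mtool [-0.01   0.053 -0.005] F [ 0.01 -0.81 -3.37] z 0.156 w 50.7
29.1 Mtool [-0.004  0.062 -0.065] F [ 0.29 -0.35 -2.51] z 0.156 w 51.1
29.15 Mtool [-0.01   0.014  0.038] F [ 0.26 -0.98 -1.78] z 0.156 w 50.8
29.2 Mtool [-0.031  0.008 -0.004] F [-0.26  0.08 -2.65] z 0.156 w 50.8
29.25 Mtool [ 0.033  0.077 -0.034] F [ 0.04 -0.2  -3.68] z 0.156 w 50.6
29.3 Mtool [-0.019  0.006 -0.005] F [-0.56  0.48 -2.66] z 0.156 w 50.9
29.35 Mtool [-0.012  0.001 -0.033] F [ 0.56  0.31 -1.84] z 0.156 w 50.7
pos [ 0.5113 -0.2511  0.156 ] yaw -0.34 shift [ 5.63 -5.04 -1.47] turn -0.3 t 29.35
```

B reads about 2.5 N and C about 2.65 N, both below the 3.4 N minimum of a case with the ball. A read about 4.4 N, so A should be the rattler, though its moment signal was weak. The swap is to park C on the mat near the drawer, take A out and re-shake it to confirm, put C in the drawer, then hold A over the book.

Request:
drive_tool --commands "40 0 -0.96 0.4 0;40 0 -0.96 0.5 0;40 0 -0.96 0.5 0;40 0 -0.96 0.5 0;40 0 -0.96 0.5 0;40 0 -0.96 0.5 0;40 0 -0.96 0.5 0;40 0 0 0.6 0"

```text
time: 30.35
tool_pos: [0.5127, -0.0482, 0.0358]
tool_rot: [0.0, 1.0, -0.002, 0.0]
contact_force: [0.6, -0.8, -2.9]
gripper_width: 0.599
```

Request:
drive_tool --commands "40 0 0 0.3 0;40 0 0 0.12 0;40 0 0 0 0;85 0 0 0 0;85 0 0 0 0;85 0 0 0 0;85 0 0 -0.5 0;85 0 0 -1 0"

```text
time: 31.35
tool_pos: [0.5114, -0.0492, 0.0685]
tool_rot: [-0.0, 1.0, -0.003, -0.001]
contact_force: [0.4, 0.5, -0.1]
gripper_width: 1.002
```

```bash
python3 -c "
from h import *
feel(1);go(.516,.266,.13,2.4)"
```

```text
31.35 Mtool [0.022 0.006 0.026] F [ 0.45  0.5  -0.06] z 0.0685 w 85.5
pos [ 0.5114 -0.0492  0.0685] yaw -0.34 shift [  0.08 -10.51  -2.04] turn -2.7 t 31.35
```

Request:
drive_tool --commands "85 0 0 -1 0;85 0 -0.5 -1 -2.7;85 0.05 -1 0 0;85 0.05 -1 0 0;85 0.05 -1 0 0;85 0.05 -1 0 0;85 0.05 -1 0 0;85 0.05 -1 0 0"

```text
time: 32.35
tool_pos: [0.5144, 0.1469, 0.1298]
tool_rot: [-0.0, 1.0, 0.021, 0.001]
contact_force: [0.4, 0.4, 0.4]
gripper_width: 0.996
```

Request:
drive_tool --commands "85 0.05 -1 0 0;85 0.05 -1 0 0;85 0.05 -1 0 0;85 0.05 -1 0 0;85 0 0 0 0;85 0 0 0.3 0;85 0 0 0 0;85 0 0 0 0"

```text
time: 33.35
tool_pos: [0.5151, 0.2651, 0.1192]
tool_rot: [0.0, 1.0, 0.02, -0.0]
contact_force: [0.8, 0.1, 0.3]
gripper_width: 0.993
```

```bash
python3 -c "
from h import *
go(.516,.266,.036,2.4)"
```

```text
pos [0.5151 0.2651 0.1192] yaw 2.29 shift [ 0.03 -0.03  2.77] turn -0.1 t 33.35
```

Request:
drive_tool --commands "85 0 0 1 0;85 0 0 1 0;85 0 0 0.65 0;85 0 0 0 0;40 0 0 0 0;40 0 0 0 0;40 0 0 0 0;40 0 0 0 0"

```text
time: 34.35
tool_pos: [0.5165, 0.2664, 0.0419]
tool_rot: [-0.001, 1.0, 0.021, 0.002]
contact_force: [-0.7, 0.4, 6.6]
gripper_width: 0.596
```

Request:
drive_tool --commands "40 0 0 0 0;40 0 0 -1 0;40 0 0 -1 0;40 0 0 -1 0;40 0 0.5 -1 0;40 0 1 0 0;40 0 1 0 0;40 0 1 0 0"

```text
time: 35.35
tool_pos: [0.518, 0.1599, 0.1581]
tool_rot: [0.0, 1.0, 0.021, -0.002]
contact_force: [-0.8, -0.1, -4.1]
gripper_width: 0.595
```

```bash
python3 -c "
from h import *
feel(8);go(.513,-.175,.15,0)"
```

```text
35.35 Mtool [ 0.    -0.072 -0.024] F [-0.82 -0.13 -4.09] z 0.1581 w 50.8
35.4 Mtool [-0.174  0.02  -0.007] F [ 1.06 -2.39 -3.99] z 0.158 w 51.1
35.45 Mtool [ 0.024 -0.029  0.008] F [ 0.44  0.32 -4.54] z 0.1581 w 51.0
35.5 Mtool [ 0.008 -0.034 -0.028] F [ 0.73 -0.05 -4.26] z 0.1583 w 50.9
35.55 Mtool [ 0.03  -0.019 -0.032] F [ 0.44  0.34 -4.42] z 0.1585 w 51.0
35.6 Mtool [ 0.002 -0.088 -0.051] F [ 0.49  0.02 -4.47] z 0.1588 w 50.6
35.65 Mtool [-0.018 -0.098  0.05 ] F [ 0.06  1.17 -4.77] z 0.1591 w 50.9
35.7 Mtool [ 0.067 -0.055 -0.038] F [ 0.21  0.28 -4.55] z 0.1593 w 51.0
pos [0.519  0.1616 0.1593] yaw 2.4 shift [-0.67 11.2   0.31] turn 2.4 t 35.7
```

Request:
drive_tool --commands "40 -1 1 0 0;40 -1 1 0 0;40 -1 1 0 0;40 1 1 0 0;40 1 1 0 0;40 1 1 0 0;40 1 1 0 0;40 1 1 0 0"

```text
time: 36.7
tool_pos: [0.5905, -0.0765, 0.1596]
tool_rot: [-0.0, 1.0, 0.021, -0.0]
contact_force: [0.6, 0.1, -4.3]
gripper_width: 0.594
```

```bash
python3 -c "
from h import *
feel(14);go(.513,-.175,.15,0)"
```

```text
36.7 Mtool [ 0.035  0.013 -0.007] F [ 0.61  0.13 -4.25] z 0.1596 w 50.7
36.75 Mtool [-0.255  0.197 -0.003] F [ 0.15 -4.04 -3.04] z 0.1599 w 50.9
36.8 Mtool [ 0.077  0.01  -0.029] F [-0.21  0.94 -4.44] z 0.1598 w 51.4
36.85 Mtool [ 0.019  0.049 -0.006] F [-0.22  0.31 -4.76] z 0.1595 w 50.9
36.9 Mtool [-0.007 -0.034 -0.012] F [-0.09  0.46 -4.92] z 0.1593 w 51.1
36.95 Mtool [-0.011 -0.012 -0.015] F [ 0.67  0.34 -4.37] z 0.1593 w 50.7
37.0 Mtool [-0.012 -0.006 -0.037] F [-0.45  0.81 -4.57] z 0.1594 w 50.8
37.05 Mtool [ 0.037  0.016 -0.079] F [-0.23 -0.37 -3.83] z 0.1596 w 51.4
37.1 Mtool [-0.011 -0.041  0.03 ] F [ 0.61  0.09 -4.77] z 0.1597 w 50.6
37.15 Mtool [-0.004  0.026 -0.01 ] F [-1.23 -0.81 -4.68] z 0.1599 w 50.9
37.2 Mtool [-0.036  0.011 -0.053] F [ 0.36 -0.1  -4.75] z 0.16 w 50.8
37.25 Mtool [ 0.013 -0.033 -0.009] F [-0.42  0.06 -4.71] z 0.16 w 50.8
37.3 Mtool [-0.013  0.004  0.035] F [ 0.33 -0.39 -4.13] z 0.16 w 50.5
37.35 Mtool [ 0.006  0.048 -0.001] F [ 0.77 -0.14 -4.49] z 0.1601 w 50.9
pos [ 0.5891 -0.076   0.1601] yaw 2.38 shift [-2.67  3.19  0.34] turn 2.4 t 37.35
```

A's moment moved from about -0.055 to about 0 Nm within one grasp. Together with the weights, that makes A the rattler. I park A next to C.

Request:
drive_tool --commands "40 -0.67 0.8 0.4 0;40 -0.67 0.8 0.6 0;40 -0.67 0.8 0.7 0;40 -0.66 0.8 0.7 0;40 0 0 0.9 2.4;40 0 0 0.9 0;40 0 0 0.25 0;40 0 0 0 0"

```text
time: 38.35
tool_pos: [0.5132, -0.1755, 0.0265]
tool_rot: [-0.0, 1.0, -0.0, -0.0]
contact_force: [0.8, -0.3, -4.3]
gripper_width: 0.594
```

Request:
drive_tool --commands "40 0 0 0.1 0;40 0 0 0.06 0;40 0 0 0 0;85 0 0 0 0;85 0 0 0 0;85 0 0 0 0;85 0 0 -1 0;85 0 0 -1 0"

```text
time: 39.35
tool_pos: [0.513, -0.1755, 0.0821]
tool_rot: [-0.0, 1.0, -0.0, -0.0]
contact_force: [1.9, 0.3, -1.2]
gripper_width: 0.993
```

```bash
python3 -c "
from h import *
go(.5115,-.0492,.0226,-.34)"
```

```text
pos [ 0.513  -0.1755  0.0821] yaw -0.05 shift [-0.05 -4.21  1.99] turn 0.3 t 39.35
```

Request:
drive_tool --commands "85 -0.05 -1 -0.3 0.3;85 0 -1 0 0;85 0 -1 0 0;85 0 -1 0 0;85 0 -0.21 0 0;85 0 0 0.3 0;85 0 0 1 0;85 0 0 0.9 0"

```text
time: 40.35
tool_pos: [0.5122, -0.0504, 0.0234]
tool_rot: [0.0, 1.0, -0.004, 0.0]
contact_force: [-0.6, -0.2, -0.0]
gripper_width: 0.996
```

Request:
drive_tool --commands "85 0 0 0 0;40 0 0 0 0;40 0 0 0 0;40 0 0 0 0;40 0 0 0 0;40 0 0 0 0;40 0 0 -1 0;40 0 0 -1 0"

```text
time: 41.35
tool_pos: [0.511, -0.0489, 0.0841]
tool_rot: [-0.0, 1.0, -0.003, -0.001]
contact_force: [0.8, 1.3, -2.2]
gripper_width: 0.591
```

Request:
drive_tool --commands "40 0 0 -1 0;40 0 0 -1 0;40 0 0 -0.3 -2.7;40 0 -1 0 0;40 0 -1 0 0;40 0 -1 0 0;40 0 -1 0 0;40 0 -1 0 0"

```text
time: 42.35
tool_pos: [0.5051, 0.1016, 0.1526]
tool_rot: [-0.0, 1.0, 0.021, -0.001]
contact_force: [0.4, 0.9, -2.4]
gripper_width: 0.596
```

```bash
python3 -c "
from h import *
feel(3);go(.516,.266,.15,2.4)"
```

```text
42.35 Mtool [ 0.004  0.01  -0.042] F [ 0.37  0.86 -2.36] z 0.1526 w 50.9
42.4 Mtool [ 0.152 -0.047  0.031] F [-1.03  2.91 -3.18] z 0.1526 w 50.6
42.45 Mtool [-0.027 -0.002 -0.011] F [-0.25 -1.   -2.55] z 0.1526 w 50.5
pos [0.5049 0.1028 0.1526] yaw 2.54 shift [ 0.61 -5.42  0.09] turn 0.1 t 42.45
```

Request:
drive_tool --commands "40 0.15 -1 0 0;40 0.15 -1 0 0;40 0.15 -1 0 0;40 0.15 -1 0 0;40 0 -1 0 0;40 0 -0.42 0 0;40 0 0 1 0;40 0 0 1 0"

```text
time: 43.45
tool_pos: [0.5176, 0.2632, 0.093]
tool_rot: [0.0, 1.0, 0.021, 0.0]
contact_force: [0.2, -1.2, -2.9]
gripper_width: 0.594
```

Request:
drive_tool --commands "40 0 0 1 0;40 0 0 0.35 0;40 0 0 0.15 0;40 0 0 0.1 0;40 0 0 0.07 0;40 0 0 0.05 0;40 0 0 0 0;40 0 0 0 0"

```text
time: 44.45
tool_pos: [0.5226, 0.2635, 0.0485]
tool_rot: [0.0, 1.0, 0.021, 0.005]
contact_force: [-0.1, -7.8, 14.1]
gripper_width: 0.593
```

Request:
drive_tool --commands "85 0 0 0 0;85 0 0 0 0;85 0 0 0 0;85 0 0 0 0;85 0 0 -1 0;85 0 0 -1 0;85 0 0 -1 0;85 0 0 -0.3 0"

```text
time: 45.45
tool_pos: [0.5186, 0.2643, 0.1433]
tool_rot: [-0.001, 1.0, 0.021, 0.002]
contact_force: [-0.3, -0.7, 0.0]
gripper_width: 0.998
```

Request:
drive_tool --commands "85 0 1 0 0;85 0 1 0 0;85 0 1 0 0;85 0 1 0 0;85 0 1 0 0;85 0 1 0 0;85 0 1 0 0;85 0 1 0 0"

```text
time: 46.45
tool_pos: [0.5265, 0.0231, 0.1395]
tool_rot: [-0.0, 1.0, 0.021, -0.001]
contact_force: [-0.2, 0.2, -0.1]
gripper_width: 0.996
```

```bash
python3 - <<'E'
from h import *
go(.513,-.1755,.022,-.05)
t=manip.grab_frame("top")[:,:,::-1]; s=manip.grab_frame("scene")[:,:,::-1]
f=lambda a:cv2.resize(a,(390,312),interpolation=cv2.INTER_CUBIC)
cv2.imwrite("pics/t4.png",np.hstack([f(t[90:250,150:350]),f(s[160:320,350:550])]))
E
```

```text
pos [0.5265 0.0231 0.1395] yaw 2.36 shift [-0.71  6.6   3.92] turn 2.4 t 46.45
```

View pics/t4.png

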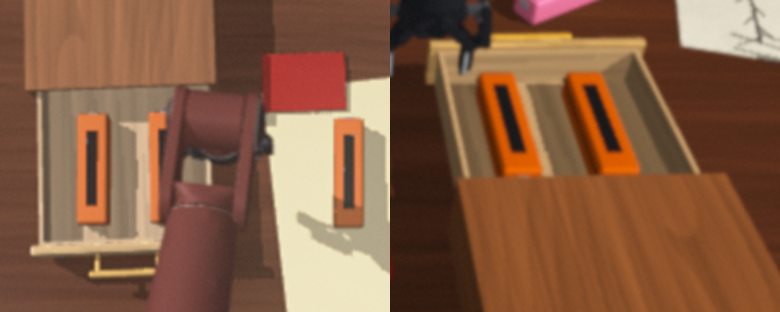

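Both silent cases lie flat in the drawer, at (92,168) and (160,168) in the left panel. A is at (348,172). I pick up A.

Request:
drive_tool --commands "85 -0.71 0.95 0 0;85 0 0.95 0 0;85 0 0.95 0 0;85 0 0.95 0 0;85 0 0.95 0 0;85 0 0.95 0 0;85 0 0.9 0 0;85 0 0 0 2.4"

```text
time: 47.55
tool_pos: [0.514, -0.1753, 0.14]
tool_rot: [-0.0, 1.0, -0.002, -0.001]
contact_force: [-0.5, 0.2, -0.3]
gripper_width: 0.991
```

Request:
drive_tool --commands "85 0 0 1 0;85 0 0 1 0;85 0 0 1 0;85 0 0 0.6 0;85 0 0 0.25 0;85 0 0 0 0;40 0 0 0 0;40 0 0 0 0"

```text
time: 48.55
tool_pos: [0.515, -0.1753, 0.0268]
tool_rot: [0.001, 1.0, -0.0, 0.001]
contact_force: [-2.9, 4.4, 38.6]
gripper_width: 0.599
```

Request:
drive_tool --commands "40 0 0 0 0;40 0 0 0 0;40 0 0 0 0;40 0 0 -0.5 0;40 0 0 -1 0;40 0 0 -1 0;40 0 0 -1 0;40 0 0 -1 0"

```text
time: 49.55
tool_pos: [0.513, -0.174, 0.1605]
tool_rot: [-0.001, 1.0, -0.0, -0.001]
contact_force: [0.0, -0.7, -4.7]
gripper_width: 0.59
```

Request:
drive_tool --commands "40 0 0 -1 0;40 1 0 0 0;40 1 0 0 0;40 1 0 0 0;40 -1 0 0 0;40 -1 0 0 0;40 -1 0 0 0;40 -1 0 0 0"

```text
time: 50.55
tool_pos: [0.4821, -0.174, 0.1893]
tool_rot: [-0.001, 1.0, -0.0, -0.001]
contact_force: [-0.4, -0.5, -4.1]
gripper_width: 0.593
```

```bash
python3 -c "
from h import *
feel(20);go(.681,-.101,.2,0)"
```

```text
50.55 Mtool [ 0.015 -0.085 -0.025] F [-0.36 -0.5  -4.07] z 0.1893 w 50.6
50.6 Mtool [ 0.021 -0.039 -0.023] F [ 0.76  0.18 -5.11] z 0.1886 w 50.5
50.65 Mtool [0.016 0.038 0.016] F [ 0.08 -0.2  -3.99] z 0.1889 w 50.5
50.7 Mtool [-0.003 -0.026  0.05 ] F [-0.55 -0.2  -4.36] z 0.1894 w 50.9
50.75 Mtool [-0.016 -0.009  0.047] F [ 0.81  0.03 -4.  ] z 0.1899 w 50.5
50.8 Mtool [0.008 0.034 0.01 ] F [-0.12  0.81 -3.95] z 0.1902 w 50.4
50.85 Mtool [-0.007 -0.069 -0.   ] F [ 1.43  0.52 -4.64] z 0.1903 w 50.6
50.9 Mtool [ 0.043 -0.027 -0.067] F [-0.38  0.08 -4.34] z 0.1904 w 51.0
50.95 Mtool [ 0.02  -0.059 -0.009] F [-0.96  0.05 -4.79] z 0.1904 w 50.9
51.0 Mtool [ 0.04  -0.031  0.013] F [-0.6  -0.19 -4.39] z 0.1905 w 50.6
51.05 Mtool [ 0.02  -0.046 -0.006] F [-0.07  0.22 -4.64] z 0.1905 w 50.6
51.1 Mtool [ 0.02  -0.058  0.019] F [-0.66 -0.47 -5.38] z 0.1904 w 50.5
51.15 Mtool [-0.017 -0.059  0.049] F [ 0.13  0.19 -4.54] z 0.1904 w 50.0
51.2 Mtool [ 0.008 -0.002 -0.04 ] F [-0.61  0.25 -6.13] z 0.1904 w 50.7
51.25 Mtool [ 0.014 -0.02  -0.034] F [-0.71  0.67 -4.95] z 0.1904 w 50.7
51.3 Mtool [-0.008 -0.011  0.046] F [-0.61  0.79 -5.53] z 0.1905 w 50.6
51.35 Mtool [ 0.032 -0.047  0.021] F [-0.65 -0.54 -4.4 ] z 0.1905 w 50.8
51.4 Mtool [ 0.011 -0.061 -0.002] F [ 0.97 -0.16 -4.94] z 0.1905 w 50.5
51.45 Mtool [ 0.023 -0.001  0.025] F [ 0.56  0.5  -3.93] z 0.1905 w 50.7
51.5 Mtool [ 0.009 -0.085  0.06 ] F [ 0.08  0.19 -4.8 ] z 0.1905 w 50.5
pos [ 0.4841 -0.1747  0.1905] yaw -0.05 shift [ 6.56 -2.46 -0.32] turn -0.0 t 51.5
```

Request:
drive_tool --commands "40 0.7 -0.3 -0.1 0;40 1 -0.35 -0.2 0;40 1 -0.35 0 0;40 1 -0.35 0 0;40 1 -0.35 0 0;40 0.9 -0.35 0 0;40 0.6 -0.25 0 0;40 0.3 -0.15 0 0"

```text
time: 52.5
tool_pos: [0.6799, -0.1009, 0.199]
tool_rot: [-0.0, 1.0, -0.0, -0.0]
contact_force: [-0.2, -0.0, -4.3]
gripper_width: 0.592
```

Request:
drive_tool --commands "40 0 0 0 0;40 0 0 0 0;40 0 0 0 0;40 0 0 0 0;40 0 0 0 0;40 0 0 0 0;40 0 0 0 0;40 0 0 0 0"

```text
time: 53.5
tool_pos: [0.6792, -0.1014, 0.1995]
tool_rot: [-0.0, 1.0, -0.0, -0.0]
contact_force: [-0.1, -1.1, -4.3]
gripper_width: 0.594
```

```bash
python3 - <<'E'
from h import *
feel(4);go(.681,-.101,.2,0)
t=manip.grab_frame("top")[:,:,::-1]; s=manip.grab_frame("scene")[:,:,::-1]
f=lambda a:cv2.resize(a,(390,312),interpolation=cv2.INTER_CUBIC)
cv2.imwrite("pics/t5.png",np.hstack([f(t[50:250,150:400]),f(s[120:320,170:420])]))
E
```

```text
53.5 Mtool [ 0.028 -0.029  0.011] F [-0.13 -1.13 -4.29] z 0.1995 w 50.7
53.55 Mtool [-0.03   0.004 -0.057] F [ 0.43 -0.61 -4.37] z 0.1995 w 50.7
53.6 Mtool [-0.014 -0.011 -0.013] F [ 0.39  0.32 -5.62] z 0.1995 w 50.9
53.65 Mtool [ 0.012 -0.003  0.024] F [ 0.08  1.08 -5.75] z 0.1995 w 50.6
pos [ 0.6792 -0.1013  0.1995] yaw -0.04 shift [ 0.06 -0.01 -0.02] turn -0.0 t 53.65
```

View pics/t5.png

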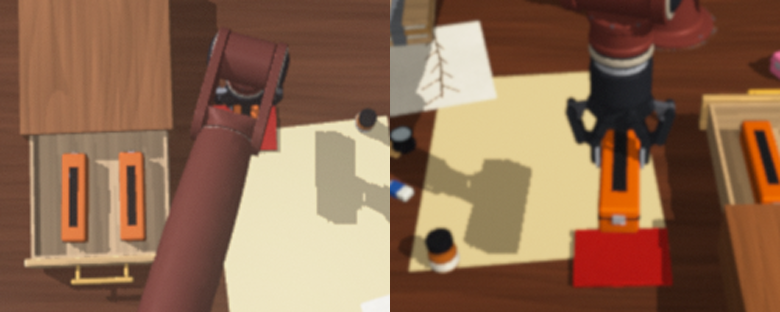

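The held case is level above the book and the other two lie flat in the drawer. The ink jar, loupe and eraser have not moved.

```bash
python3 -c "
from plant import manip
print(manip.job_done(), manip.state()['time'])"
```

```text
the job is handed in; nothing more can be done
the job is handed in; nothing more can be done
```

I handed the job in at about 54 s of the 72 s allowed, still holding the case I took to be the rattling one over the red sketchbook. No verdict was reported.

**Which case rattles:** I chose it mainly by weight, because the shake signal was weaker than expected.
- **Weights:** The case that started on the right read about 0.45 kg, and the other two about 0.25 and 0.27 kg. A case holding the ball must weigh at least 0.35 kg, so only the right one fits.
- **Shake test:** The moment of the right-hand case moved by about 0.05 Nm within one grasp. The ball rolling from end to end should shift it by up to about 0.22 Nm. The last shake of that case showed no clear movement, so shaking only weakly supports the choice.

**Swap:** I had first put the right-hand case in the drawer as silent. I took it out again and laid one of the lighter cases in its place.

**Last checks:**
- **Silent cases:** Both lie flat in the drawer and have been let go.
- **Held case:** It is level and still, with the gripper 2 mm from my measured sketchbook centre. Its own centre is about 0.2 m up, worked out from the grip height.
- **Other objects:** The jar, loupe and eraser look unmoved in the pictures.

**Forces:** The force reading rose to about 45 N while gripping cases on the desk. I put this down to the finger tips pressing on the desk rather than the gripper body, but did not confirm it.

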